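# Clamp an amplifier case in its assembly jig

### The arm

A 6-joint arm with a two-finger parallel gripper is mounted at the origin on the work surface. World frame = base frame: x ahead of the robot, y to its left, z up, the work surface at z = 0. Lengths are in m, angles in degrees, forces in N, time in s.
With the tool pointing down it reaches from about 0.4 to 0.825 m from the base axis. Payload 7 kg.
Tool frame: the origin (TCP) lies midway between the tips of the shut fingers; the grasp point (between the pads) lies 19 mm behind it (ctrl.hold_point_z is the distance from the TCP to the grasp point, in m); z points along the fingers, x is the direction in which the jaws open and shut, and the axes are right-handed (so a half turn about z gives the same grasp; the last joint's range is limited). The gripper opens to 88 mm and grips with 3 to 60 N. Pads are 19 mm wide; open, the fingers measure 130 mm over their backs; the gripper's body (78 mm by 193 mm) begins 47 mm behind the grasp point.
Start: joints at [16.507, 20.546, 0.682, 0, -70.136, -16.507], TCP at [0.675, -0, 0.227] pointing down, gripper open.
Joint ranges: [-176.03, 176.03], [-82.01, 121.73], [-58.28, 71.71], [-173.87, 95.51], [-174.79, -0.11], [-173.66, 173.66]. Speed limits (degrees/s): [136.94, 136.94, 172.46, 180, 180, 180].

### API

Orientations are given as [roll, pitch, yaw] about the fixed x, y, z axes, in that order (R = Rz(yaw) Ry(pitch) Rx(roll)).
In Python, from plant import ctrl gives the robot as it stands.
- The arm moves only by the tool apply_moves, never from a script. Its argument "motion" is a list of rows, each a list of 2 entries, a list of its own where there are three numbers: the shift along the world's x, y, z in cm, then the turn about the world's z in degrees. In form: [[[tx, ty, tz], roll], ...]. A call has 1 to 10 rows; each row is the pose to reach, as a shift and turn from the pose commanded when the call began; what a row does not reach only later rows make up. A row lasts 1/10 s, in which the tool goes at most 50 mm and 8.59 degrees, less where a joint would pass 70% of its speed; a pose out of reach is approached as far as the arm can. A call with a gripper value outside its range is refused whole. "hand" is the finger opening in cm, from 0 to 8.76, set as the call begins (left out, the last holds). The fingers move at their own pace and stop on an object; the grip force is fixed at half the most. Time passes only in rows, so rows that repeat a pose let the fingers close. It gives the time, the measured TCP pose, the force and the opening at its end, in the units of the state.
- ctrl.get_obs(): the state, without advancing time (a new reading comes with each control period).
- ctrl.snapshot(name): name is "scene" or "side" or "wrist"; returns (picture, depth): 420x560x3 uint8, blue, green, red; 420x560 float32, m along the optical axis (not along the pixel's ray), 0 where there is no reading.
- ctrl.camera_model(name): a dict with "fx", "fy", "cx", "cy" (pixels), "k1" (the pictures are not rectified: a ray, as slopes to the right and down, at radius r is drawn at 1 + k1 r^2 times it, then the intrinsics apply), "cam_to_world" (4x4, takes a point from camera to world coordinates); the wrist camera has in their place "tool_from_camera" (4x4, takes a point from camera to tool coordinates, whose origin is the TCP and whose axes are the tool frame's). Camera axes: x right, y down, z forward; pixel columns grow to the right and rows downward; lengths in m; the calibration is good to about 2 mm. A picture is of the moment at which its call begins: read the wrist's pose just before it. camera_model takes no time and is no camera call.
- ctrl.close_job(): hands the job in, once; it reports no verdict.
The state is a dict: "clock": time; "joint_pos": joint angles; "qvel": joint speeds; "tau": joint torques, N m; "tool_pos": TCP position; "orientation": TCP orientation; "force": force on the tool from outside, world axes, zero at the start; "moment": the same for the moment, N m; "opening": finger opening in m.
Only numpy, scipy, OpenCV 4.12 (cv2) and the standard library are available. Lean on these libraries where they do the work, as an engineer would, in place of code of your own. Each camera call takes 0.05 s, during which the arm holds its last target.

### The job

Slide the small square amplifier case along its jig until it sits fully home against the end stop, then push the toggle clamp's handle over past its centre so that it snaps into its other position and the pad holds the case down. Only push with the fingers: do not lift or carry the case, do not close the clamp before the case is home, leave everything else on the desk where it is, and finish clear of the jig.

Things in the scene. Friction and masses are not known exactly. Their poses are not given: they have to be found in the camera images.
- jig: aluminium jig fixed to the desk, plate 12 mm thick, x = -65 to 65, y = -130 to 110 mm. Origin on the desk (z = 0) under the track. The case slides along +y between two rails (inner faces x = +-47 mm, 10 mm thick, tops z = 26 mm, y = -120 to 50 mm)
- stop_face (a point): middle of the end stop's face towards the case, at jig x = 0, y = +50 mm, z = 22 mm; the stop is a steel bar 70 mm wide, top at z = 32 mm. Behind it (jig y = 54 to 104 mm, x within +-25 mm) stands the clamp's bracket, top at z = 70 mm; point axes are the jig's
- case: closed square amplifier case, aluminium with a black top, 92 (x) x 90 (y) x 34 mm high, 0.25 to 0.5 kg, loose on the jig's plate. Origin at the centre of its underside (12 mm above the desk), axes along the jig's. It starts 25 to 60 mm short of the stop; fully home its origin lies at jig y = +5 mm. It slides at a few newtons
- clamp (a joint): toggle lever, rad, about the jig's x at clamp_pivot. 0 = open: handle leans 30 deg from upright towards jig +y, away from the case, arm and pad up. Growing = handle swings over towards -y. A spring drives it from the centre (0.52, handle upright) to either end; about 4 N at the handle starts it. Closed on the case it rests at about 1.15, handle leaning 35 deg to -y, pad pressing with about 4 N
- clamp_pivot (a point): hinge axis of the clamp lever, 60 mm above the desk at jig y = +75 mm, x = 0
- handle_mid (a point): middle of the clamp's grey plastic handle, 62.5 mm from the pivot; the grip is 26 mm wide along the jig's x, 14 mm thick, and runs from 40 to 85 mm from the pivot. The pad's arm is on the same lever, 55 degrees from the handle on its -y side
- handle_end (a point): free end of the handle, 85 mm from the pivot (134 mm above the desk when open, 145 mm when upright)
- pad: round rubber pad, 18 mm across, 7 mm thick, under the end of the clamp's arm, 50 mm from the pivot, sprung by up to 2 mm. Origin at the middle of its pressing face
- bottle: small round glass bottle, 26 mm across, 60 mm tall; a loose bystander, leave it alone; origin at the centre of its underside
- carton: white parts carton 60 x 45 x 30 mm; a loose bystander, leave it alone; origin at the centre of its underside
- tape: roll of tape lying flat, 60 mm across, 18 mm high; a loose bystander, leave it alone; origin at the centre of its underside
- tray: black open tray 110 x 110 x 14 mm with small screws; a loose bystander, leave it alone; origin at the centre of its underside
- board: circuit board 60 x 90 mm, 18 mm high, with rows of capacitors; a loose bystander, leave it alone; origin at the centre of its underside
- mouse: computer mouse 105 x 60 x 36 mm; a loose bystander, leave it alone; origin at the centre of its underside
- driver: screwdriver 170 mm long, lying; a loose bystander, leave it alone; origin at the middle of its length, on its underside
Not all that is in view belongs to the job. What is meant by the case is not pink, and is the larger of those in its own colour.

How it is judged (in metres and radians):
On the way, in this order (a step that is already met when the one before it is completed fails the run):
1. the case is home against the stop (within 3 mm) with the clamp still open (y of case in the frame of jig above 0.002 m and value of joint clamp below 0.3 rad), for 0.2 s.
2. the clamp has snapped over onto the case (y of case in the frame of jig above 0.002 m and value of joint clamp above 1 rad), for 0.2 s.
At the end, for the whole second after the job is handed in: The case lies flat and at rest within 3 mm of the end stop (its origin beyond jig y = 2 mm), the clamp lever is past 1.0 rad and its pad presses on the case with more than 1 N (all of step 2 and contact force between pad and case above 1 N and linear speed of case below 0.02 m/s and angle between case's own z axis and vertical below 0.05 rad); the robot touches nothing.
It fails at once if the case is lifted (8 mm) or tipped (0.15 rad) (height (world z) of case above 0.02 m or angle between case's own z axis and vertical above 0.15 rad).
It fails at once if the clamp is closed while the case is not home (value of joint clamp above 0.8 rad and y of case in the frame of jig below -0.004 m).
It fails at once if a bystander is moved more than 25 mm (distance of any of bottle, carton, tape, tray, board, mouse, driver from where it was at the start of the episode above 0.025 m).
It also fails if it takes over 43 s, if anything falls off the work surface, if the arm or the gripper's body presses on something with over 40 N, if the wrist force passes 120 N, or if a joint passes its speed limit or range.

## Working session

There is one attempt and no reset: what is moved stays moved. The work goes in short steps, Python scripts to look and compute and a tool call to move; the robot and the scene stay as the last step left them, time stands still between calls to the robot, and variables do not carry over. Pictures are saved under pics/ and viewed, and the job is handed in when it is done.

Besides the shell and the picture viewer there is one more tool, called after "Request:" as name(argument=value, ...), one argument or row to a line, values as JSON. apply_moves: Moves the arm, as the interface text tells. Its arguments: {"type":"object","properties":{"motion":{"type":"array"},"hand":{"type":"number"}},"required":["motion"]}

```bash
mkdir -p pics; ls; cat > h.py <<'E'
import numpy as np, cv2
from plant import ctrl
def save(name,fn):
    p,d=ctrl.snapshot(name); cv2.imwrite(f'pics/{fn}.png',p); np.save(f'pics/{fn}_d.npy',d); return p,d
def undist(m,u,v):
    p=np.array([(u-m['cx'])/m['fx'],(v-m['cy'])/m['fy']],float); q=p.copy()
    for _ in range(20): q=p/(1+m['k1']*(q@q))
    return q
def ray(m,u,v):
    q=undist(m,u,v); T=np.array(m['cam_to_world']); return T[:3,3],T[:3,:3]@np.array([q[0],q[1],1])
def onz(m,u,v,z):
    o,d=ray(m,u,v); return o+d*(z-o[2])/d[2]
def bydepth(m,d,u,v):
    o,r=ray(m,u,v); return o+r*d[int(v),int(u)]
E
python3 - <<'E'
from h import *
print(ctrl.get_obs())
for n in ('scene','side'):
    save(n,n+'0'); print(n,ctrl.camera_model(n))
E
```

```text
pics
{'clock': 0.0, 'joint_pos': array([ 1.65059986e+01,  2.05900444e+01,  6.32665419e-01, -2.15712432e-02,
       -7.01351241e+01, -1.65058554e+01]), 'qvel': array([-0.07670839,  0.01592309, -0.04978592,  0.05521331, -0.09589369,
        0.04561377]), 'tau': array([-8.00930356e-04, -5.82726967e+01,  2.93058443e+01,  6.99745238e+00,
        6.93249181e-03, -2.06530804e-04]), 'tool_pos': array([ 6.74499513e-01, -3.15056559e-05,  2.25625399e-01]), 'orientation': array([-1.79993159e+02, -9.44529295e-02,  1.79992791e+02]), 'force': array([0.40761794, 0.02874332, 0.09016704]), 'moment': array([-0.007276 ,  0.0122402, -0.0014417]), 'opening': 0.08737804411410027}
scene {'fx': 403.09170967691995, 'fy': 403.09170967691995, 'cx': 271.85818152177956, 'cy': 207.04068619383622, 'k1': -0.09345639914933189, 'cam_to_world': array([[ 0.51478119,  0.69634407, -0.50010525,  1.03877681],
       [ 0.85723352, -0.40971735,  0.31190123, -0.2375517 ],
       [ 0.01228877, -0.58926787, -0.80784427,  0.87993743],
       [ 0.        ,  0.        ,  0.        ,  1.        ]])}
side {'fx': 446.0420376756206, 'fy': 446.0420376756206, 'cx': 275.26817800533763, 'cy': 214.50751790842187, 'k1': -0.05340914761657189, 'cam_to_world': array([[ 0.98396782, -0.09993884,  0.14771443,  0.40213213],
       [-0.1781093 , -0.59331403,  0.78501945, -0.61197504],
       [ 0.00918711, -0.79874319, -0.60160195,  0.60546269],
       [ 0.        ,  0.        ,  0.        ,  1.        ]])}
```

View pics/scene0.png

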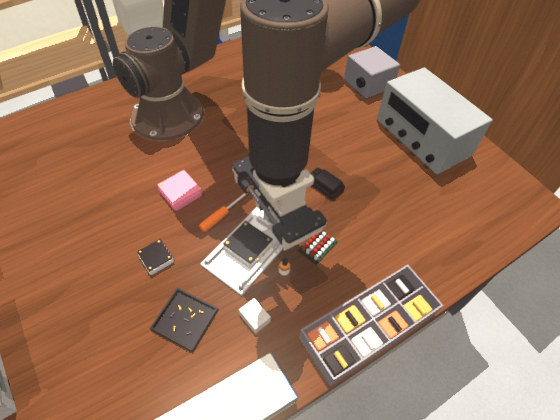

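View pics/side0.png

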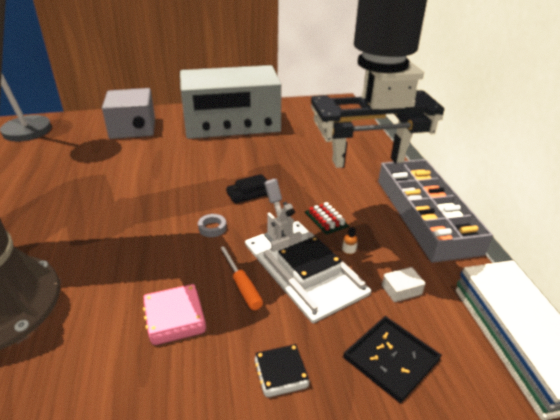

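```bash
python3 - <<'E'
import cv2
p=cv2.imread('pics/side0.png')[165:325,190:390]; cv2.imwrite('pics/c1.png',cv2.resize(p,None,fx=4,fy=3.75,interpolation=cv2.INTER_CUBIC))
p=cv2.imread('pics/scene0.png')[185:305,190:350]; cv2.imwrite('pics/c2.png',cv2.resize(p,None,fx=5,fy=5,interpolation=cv2.INTER_CUBIC))
E
```

```text
(no output)
```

View pics/c1.png

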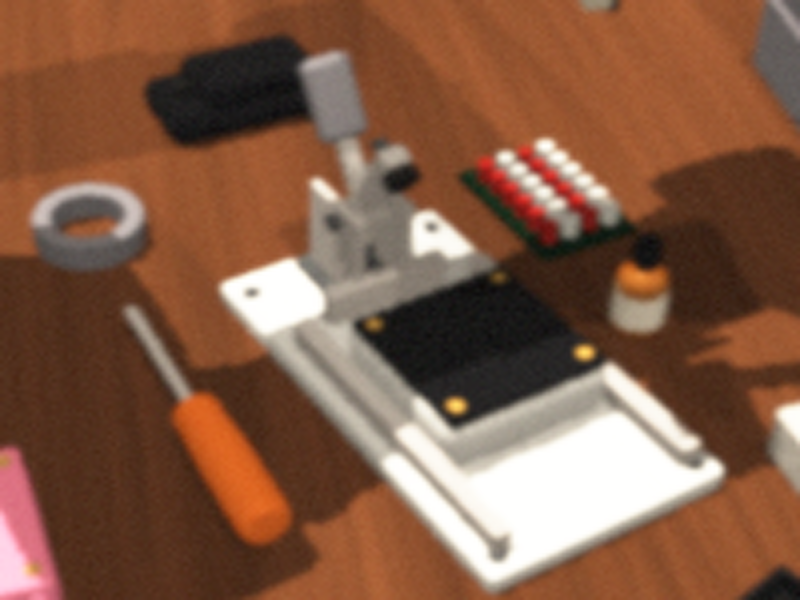

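View pics/c2.png

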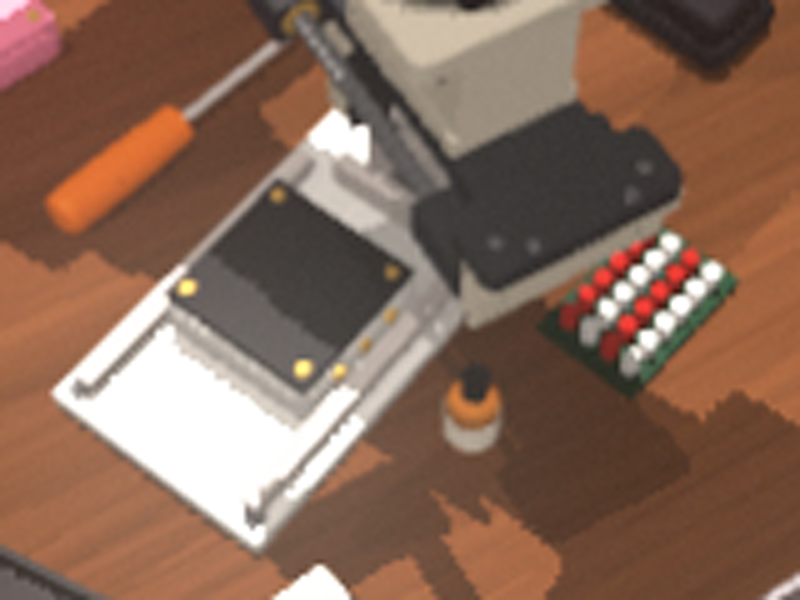

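```bash
python3 - <<'E'
from h import *
ms=ctrl.camera_model('side'); mc=ctrl.camera_model('scene')
def S(x,y): return (190+x/4-.4,165+y/3.75-.4)
def C(x,y): return (190+x/5-.4,185+y/5-.4)
P={}
for n,c in dict(FL=(493,587),FR=(724,470),BL=(220,288),BR=(430,210)).items(): P[n]=onz(ms,*S(*c),.012); print('side',n,P[n].round(4))
print('lens',[np.linalg.norm(P[a]-P[b]).round(4) for a,b in (('FL','FR'),('BL','BR'),('FL','BL'),('FR','BR'))])
for n,c in dict(FL=(53,393),FR=(260,550)).items(): print('scene',n,onz(mc,*C(*c),.012).round(4))
print('case side',[onz(ms,*S(*c),.046).round(4) for c in ((357,325),(495,268),(609,358),(457,430))])
print('case scene',[onz(mc,*C(*c),.046).round(4) for c in ((168,297),(275,180),(413,268),(310,395))])
print('handle end side', onz(ms,*S(327,55),.134).round(4))
d=np.load('pics/side0_d.npy')
for c in ((327,70),(325,100),(455,390),(560,480),(350,240)): print('depth',c,bydepth(ms,d,*S(*c)).round(4))
for c in ((282,368),(308,258)): print('size',c,bydepth(ms,d,*c).round(4))
# decoy
print('small', [onz(ms,*c,.03).round(4) for c in ((256,352),(297,345),(309,377),(266,388))])
T=np.array(ms['cam_to_world']);
E
```

```text
side FL [ 0.5571 -0.1419  0.012 ]
side FR [ 0.6781 -0.0905  0.012 ]
side BL [0.4697 0.0828 0.012 ]
side BR [0.5907 0.1329 0.012 ]
lens [np.float64(0.1315), np.float64(0.131), np.float64(0.2412), np.float64(0.2398)]
scene FL [ 0.5578 -0.1389  0.012 ]
scene FR [ 0.6805 -0.0915  0.012 ]
case side [array([0.5257, 0.0039, 0.046 ]), array([0.6007, 0.0364, 0.046 ]), array([ 0.6356, -0.0396,  0.046 ]), array([ 0.5553, -0.0758,  0.046 ])]
case scene [array([ 0.5574, -0.0728,  0.046 ]), array([0.5239, 0.0041, 0.046 ]), array([0.6031, 0.037 , 0.046 ]), array([ 0.6382, -0.04  ,  0.046 ])]
handle end side [0.5308 0.1177 0.134 ]
depth (327, 70) [0.5292 0.1084 0.1308]
depth (325, 100) [0.5265 0.098  0.1191]
depth (455, 390) [ 0.5611 -0.0475  0.0441]
depth (560, 480) [ 0.6031 -0.0829  0.0109]
depth (350, 240) [0.5321 0.0576 0.0572]
size (282, 368) [ 0.4865 -0.232   0.027 ]
size (308, 258) [ 0.5748 -0.0256  0.048 ]
small [array([ 0.4523, -0.1995,  0.03  ]), array([ 0.5168, -0.1976,  0.03  ]), array([ 0.5219, -0.2556,  0.03  ]), array([ 0.4574, -0.2623,  0.03  ])]
```

Candidates for the case: the black-topped case in the jig (side px 308,258; about 86 mm square with its top at 46 mm), the small black-topped case (side 282,370; about 62 mm, so too small), and the pink case (side 174,313; wrong colour). The one in the jig is the target, and crop c1 confirms it with four gold screws, between the rails and short of the stop.

The plate measures 131 x 240 mm, matching the given size. Jig yaw is about 21.6°, its origin is near (0.5705, 0.0055), and the case is at about jig y = -25 mm.

Request:
apply_moves(
  motion=[
    [[-1.5,-2,-2],6],
    [[-3,-4,-4],12],
    [[-5,-6,-6],18],
    [[-7,-8.3,-8],21.6],
    [[-7,-8.3,-10],21.6],
    [[-7,-8.3,-12],21.6],
    [[-7,-8.3,-12],21.6],
    [[-7,-8.3,-12],21.6],
  ],
  hand=0,
)

```text
clock: 0.9
tool_pos: [0.605, -0.0831, 0.1066]
orientation: [-180.0, -0.1, -158.4]
force: [0.2, -0.5, 0.0]
opening: 0.0294
```

```bash
python3 - <<'E'
from h import *
o=ctrl.get_obs(); print(o['clock'],o['tool_pos'],o['orientation'],o['force'],o['opening'])
p,d=save('side','side1'); cv2.imwrite('pics/c3.png',cv2.resize(p[120:345,150:450],(800,600),interpolation=cv2.INTER_CUBIC))
E
```

```text
0.9 [ 0.60496605 -0.08309857  0.10658282] [-1.79996018e+02 -5.81865101e-02 -1.58387198e+02] [ 0.19387327 -0.46005858  0.01722845] 0.029438886584862684
```

View pics/c3.png

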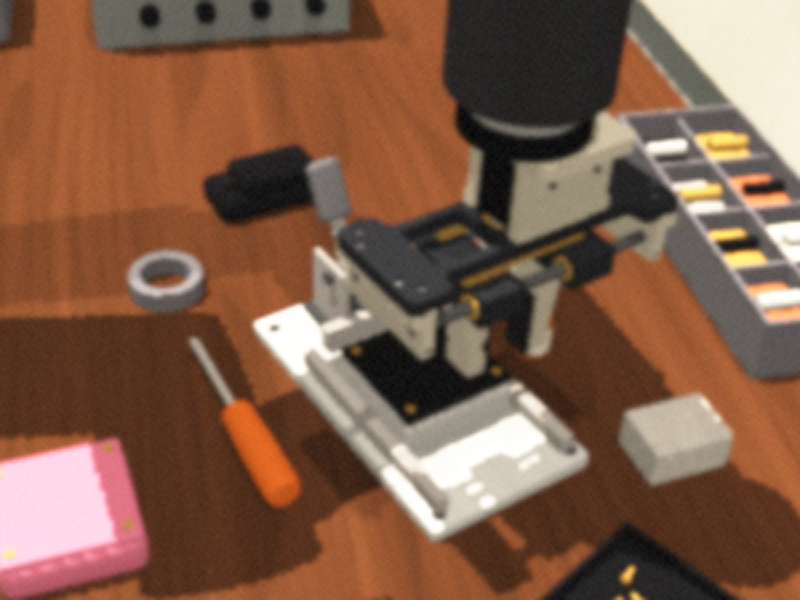

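The fingers are over the open track behind the case and still closing. Next I go down behind it.

Request:
apply_moves(
  motion=[
    [[0,0,0],0],
    [[0,0,-1],0],
    [[0,0,-2.5],0],
    [[0,0,-4],0],
    [[0,0,-5.5],0],
    [[0,0,-7],0],
    [[0,0,-7.7],0],
    [[0,0,-7.7],0],
  ],
)

```text
clock: 1.75
tool_pos: [0.6043, -0.083, 0.0285]
orientation: [180.0, -0.1, -158.4]
force: [-0.6, 0.6, -0.4]
opening: 0.0002
```

```bash
python3 - <<'E'
from h import *
o=ctrl.get_obs(); print(o['clock'],o['tool_pos'],o['force'],o['opening'])
p,d=save('side','side2'); cv2.imwrite('pics/c4.png',cv2.resize(p[120:345,150:450],(800,600),interpolation=cv2.INTER_CUBIC))
E
```

```text
1.75 [ 0.60429515 -0.08302735  0.02847733] [-0.63837816  0.59964053 -0.37088515] 0.00024291518034784832
```

View pics/c4.png

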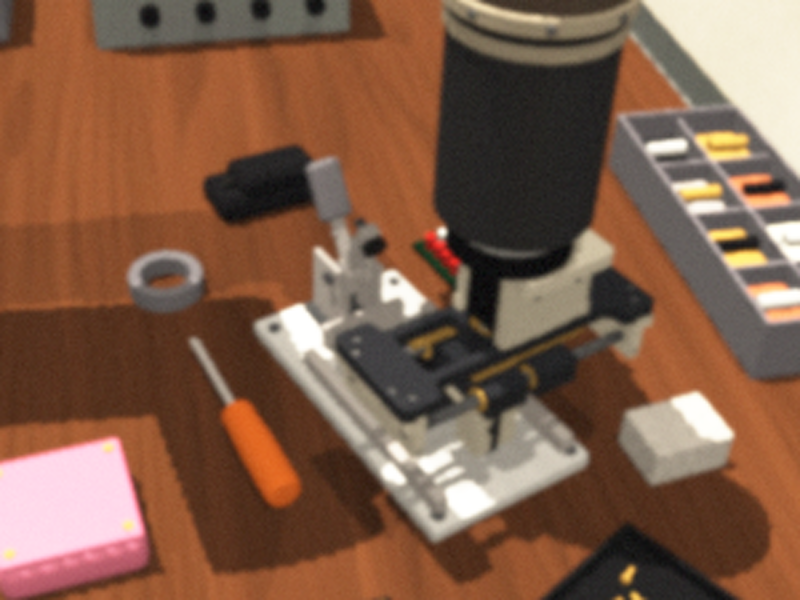

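The fingers are on the track behind the case, clear of both rails, so I start pushing along jig +y.

Request:
apply_moves(
  motion=[
    [[-0.18,0.46,0],0],
    [[-0.37,0.93,0],0],
    [[-0.52,1.3,0],0],
    [[-0.66,1.67,0],0],
    [[-0.8,2.05,0],0],
    [[-0.96,2.42,0],0],
    [[-1.1,2.8,0],0],
    [[-1.25,3.16,0],0],
    [[-1.36,3.44,0],0],
    [[-1.36,3.44,0],0],
  ],
)

```text
clock: 2.8
tool_pos: [0.5918, -0.0482, 0.03]
orientation: [-180.0, 0.1, -158.4]
force: [1.4, -2.2, 2.6]
opening: 0.0003
```

Request:
apply_moves(
  motion=[
    [[-0.07,0.19,0],0],
    [[-0.15,0.37,0],0],
    [[-0.2,0.5,0],0],
    [[-0.24,0.61,0],0],
    [[-0.26,0.65,0],0],
    [[-0.26,0.65,0],0],
  ],
)

```text
clock: 3.4
tool_pos: [0.5892, -0.0423, 0.0299]
orientation: [-180.0, 0.0, -158.4]
force: [1.5, -4.6, 4.8]
opening: 0.0006
```

Request:
apply_moves(
  motion=[
    [[-0.04,0.09,0],0],
    [[-0.07,0.19,0],0],
    [[-0.07,0.19,0],0],
  ],
)

```text
clock: 3.7
tool_pos: [0.5887, -0.0416, 0.0299]
orientation: [-179.9, 0.0, -158.4]
force: [4.1, -12.4, 3.8]
opening: 0.0004
```

Request:
apply_moves(
  motion=[
    [[-0.04,0.09,0],0],
    [[-0.07,0.19,0],0],
    [[-0.07,0.19,0],0],
  ],
)

```text
clock: 4.0
tool_pos: [0.5886, -0.0415, 0.0302]
orientation: [-179.8, 0.0, -158.4]
force: [8.1, -24.4, 1.4]
opening: 0.0004
```

```bash
python3 - <<'E'
from h import *
o=ctrl.get_obs(); print(o['clock'],o['tool_pos'],o['force'])
p,d=save('side','side3'); cv2.imwrite('pics/c5.png',cv2.resize(p[165:315,210:410],(800,600),interpolation=cv2.INTER_CUBIC))
E
```

```text
4.0 [ 0.58861015 -0.0414603   0.03018701] [  8.08780819 -24.37444      1.39663168]
```

View pics/c5.png

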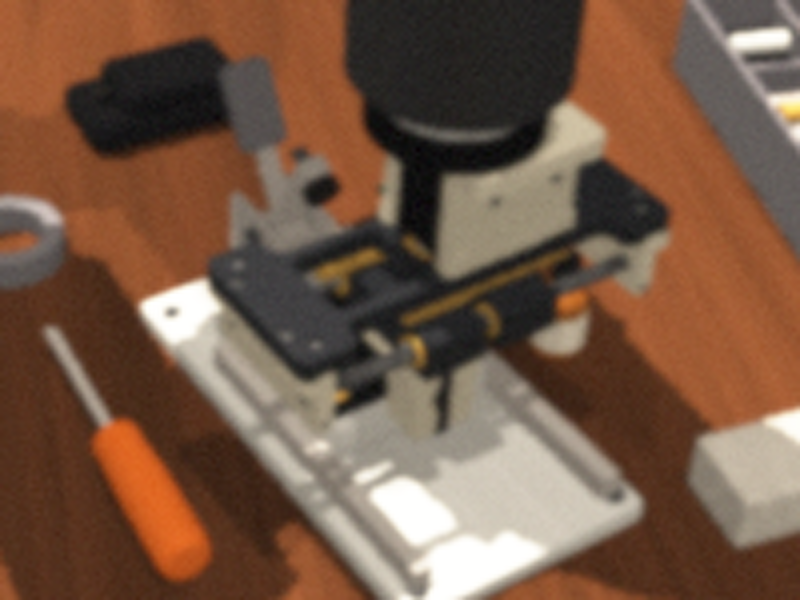

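The case is hard against the stop: 25 N with no further motion, and the inferred rear face agrees with home to about 1 mm. I back off and lift.

Request:
apply_moves(
  motion=[
    [[0.1,-0.25,0],0],
    [[0.37,-0.93,0],0],
    [[0.74,-1.86,0],0],
    [[0.74,-1.86,2],0],
    [[0.74,-1.86,5],0],
    [[0.74,-1.86,9],0],
    [[0.74,-1.86,13],0],
    [[0.74,-1.86,16],0],
    [[0.74,-1.86,16],0],
  ],
)

```text
clock: 4.95
tool_pos: [0.5972, -0.0568, 0.1944]
orientation: [-179.9, 0.4, -158.4]
force: [0.5, 0.5, -0.6]
opening: 0.0004
```

```bash
python3 - <<'E'
from h import *
o=ctrl.get_obs(); print(o['clock'],o['tool_pos'],o['force'])
p,d=save('side','side4'); cv2.imwrite('pics/c6.png',cv2.resize(p[165:325,190:390],(800,600),interpolation=cv2.INTER_CUBIC))
E
```

```text
4.95 [ 0.59723494 -0.05679126  0.1944216 ] [ 0.52418045  0.51278236 -0.62314489]
```

View pics/c6.png

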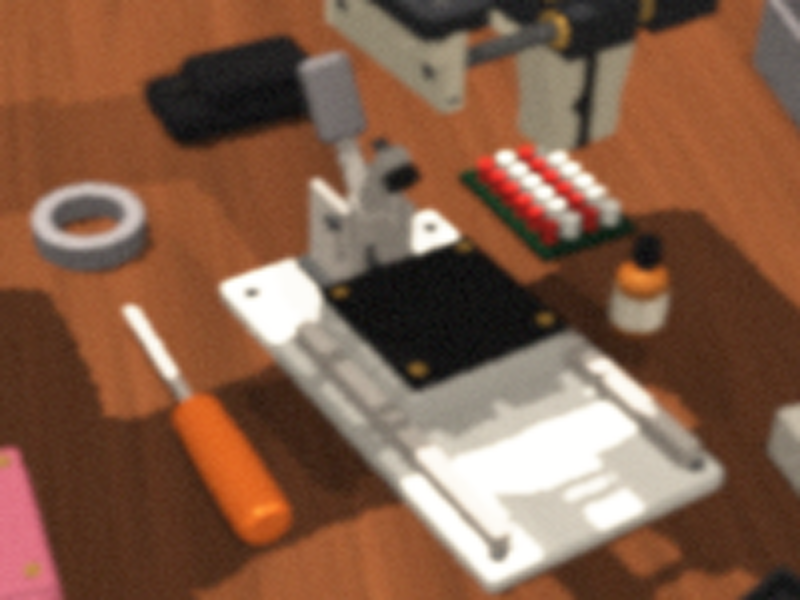

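```bash
python3 - <<'E'
from h import *
ms=ctrl.camera_model('side')
S=lambda x,y:(190+x/4-.4,165+y/3.75-.4)
c=[onz(ms,*S(*q),.046) for q in ((420,391),(574,325),(325,285),(467,236))]
m=np.mean(c,0); a=np.radians(21.6); r=m[:2]-[.5705,.0055]
print(m.round(4),'jig',r@[np.cos(a),np.sin(a)],r@[-np.sin(a),np.cos(a)])
E
```

```text
[0.5702 0.0102 0.046 ] jig 0.0014648494272087227 0.004509937990158436
```

Request:
apply_moves(
  motion=[
    [[-0.5,1.5,0],0],
    [[-1.5,4,0],0],
    [[-2.8,7,0],0],
    [[-4,10,0],0],
    [[-5.2,13,0],0],
    [[-6.4,16,0],0],
    [[-7.4,18.5,0],0],
    [[-7.9,20,0],0],
    [[-7.9,20,0],0],
    [[-7.9,20,0],0],
  ],
)

```text
clock: 6.0
tool_pos: [0.5149, 0.1433, 0.1884]
orientation: [-180.0, -0.1, -158.3]
force: [-0.7, -0.2, -0.1]
opening: 0.0006
```

The camera puts the case at jig y = +4.5 mm, so it is home. I go down behind the handle.

Request:
apply_moves(
  motion=[
    [[0,0,-1.5],0],
    [[0,0,-3.5],0],
    [[0,0,-5.5],0],
    [[0,0,-7.2],0],
    [[0,0,-7.8],0],
    [[0,0,-7.8],0],
  ],
)

```text
clock: 6.6
tool_pos: [0.5153, 0.1421, 0.1105]
orientation: [-180.0, -0.1, -158.5]
force: [1.0, -0.3, 0.5]
opening: 0.0008
```

```bash
python3 - <<'E'
from h import *
o=ctrl.get_obs(); print(o['clock'],o['tool_pos'],o['force'])
p,d=save('side','side5'); cv2.imwrite('pics/c7.png',cv2.resize(p[100:325,150:450],(800,600),interpolation=cv2.INTER_CUBIC))
E
```

```text
6.6 [0.51527895 0.14211333 0.11050717] [ 1.04367612 -0.28368318  0.46242611]
```

View pics/c7.png

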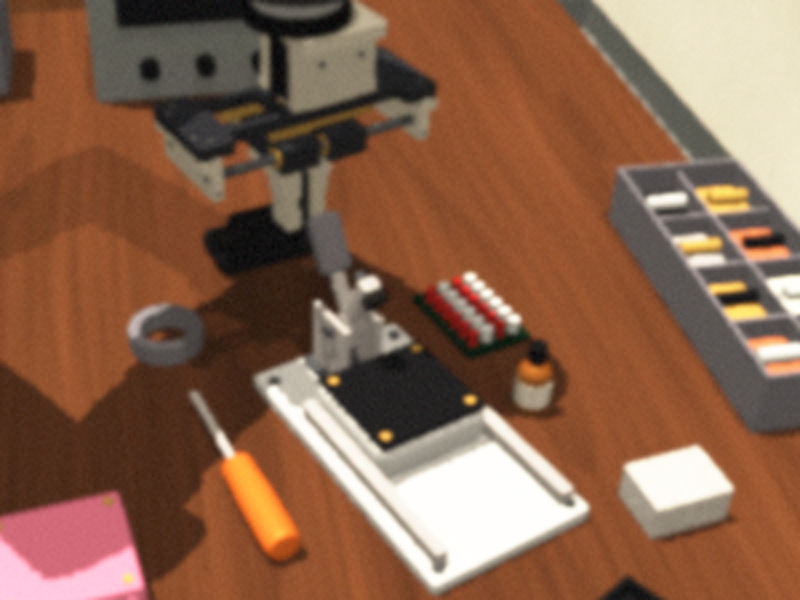

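The fingers stand just behind the handle and centred on it. I push the handle towards jig -y.

Request:
apply_moves(
  motion=[
    [[0.2,-0.5,0],0],
    [[0.5,-1.2,0],0],
    [[0.75,-1.9,0],0],
    [[1,-2.55,0],0],
    [[1.2,-3.1,0],0],
    [[1.4,-3.6,0],0],
    [[1.6,-4.1,0],0],
    [[1.8,-4.6,0],0],
    [[1.95,-4.93,0],0],
  ],
)

```text
clock: 7.55
tool_pos: [0.5351, 0.093, 0.1113]
orientation: [-180.0, -0.1, -158.4]
force: [-0.5, 1.0, -0.2]
opening: 0.0002
```

Request:
apply_moves(
  motion=[
    [[0.15,-0.4,0],0],
    [[0.3,-0.8,0],0],
    [[0.5,-1.2,0],0],
    [[0.65,-1.6,0],0],
    [[0.75,-1.9,0],0],
    [[0.75,-1.9,0],0],
    [[0.75,-1.9,0],0],
  ],
)

```text
clock: 8.25
tool_pos: [0.5428, 0.0747, 0.1115]
orientation: [180.0, -0.0, -158.4]
force: [0.1, 0.2, 0.2]
opening: 0.0009
```

```bash
python3 - <<'E'
from h import *
o=ctrl.get_obs(); print(o['clock'],o['tool_pos'],o['force'])
p,d=save('side','side6'); cv2.imwrite('pics/c8.png',cv2.resize(p[100:325,150:450],(800,600),interpolation=cv2.INTER_CUBIC))
E
```

```text
8.25 [0.54276223 0.07472633 0.11153631] [0.05061001 0.20931114 0.22941653]
```

View pics/c8.png

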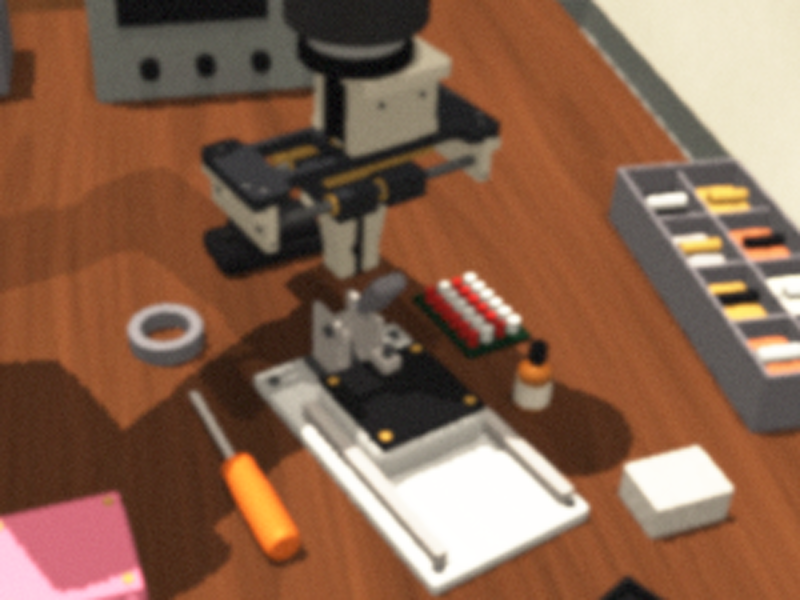

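The lever has snapped over, with the handle leaning over the case, the pad down and no force on the tool. I retreat the way I came and then go up.

Request:
apply_moves(
  motion=[
    [[-0.5,1.3,0],0],
    [[-1.3,3.3,0],0],
    [[-2.2,5.6,0],0],
    [[-2.7,6.8,0.5],0],
    [[-2.7,6.8,3],0],
    [[-2.7,6.8,6.5],0],
    [[-2.7,6.8,10],0],
    [[-2.7,6.8,12],0],
    [[-2.7,6.8,12],0],
    [[-2.7,6.8,12],0],
  ],
)

```text
clock: 9.3
tool_pos: [0.5156, 0.1433, 0.232]
orientation: [180.0, 0.1, -158.4]
force: [1.5, 0.7, -0.7]
opening: 0.0004
```

```bash
python3 - <<'E'
from h import *
o=ctrl.get_obs(); print(o['clock'],o['tool_pos'],o['force'],abs(o['qvel']).max())
p,d=save('side','side7'); cv2.imwrite('pics/c9.png',cv2.resize(p[165:325,190:390],(800,600),interpolation=cv2.INTER_CUBIC))
ms=ctrl.camera_model('side')
q,_=save('scene','scene7'); cv2.imwrite('pics/c10.png',cv2.resize(q[185:305,190:350],(800,600),interpolation=cv2.INTER_CUBIC))
# change of side view vs start, bystanders
E
```

```text
9.3 [0.51555869 0.14325541 0.23200362] [ 1.45792616  0.69689533 -0.71442918] 1.4679664787196944
```

View pics/c9.png

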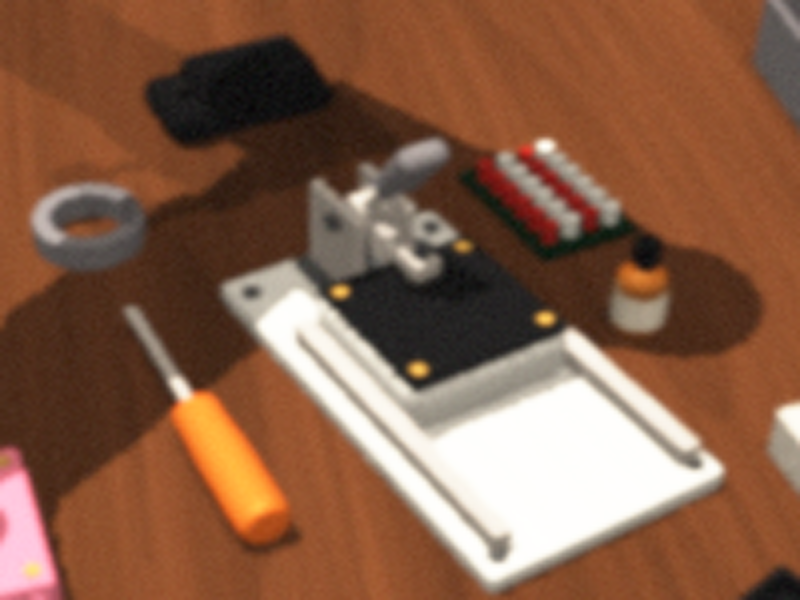

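View pics/c10.png

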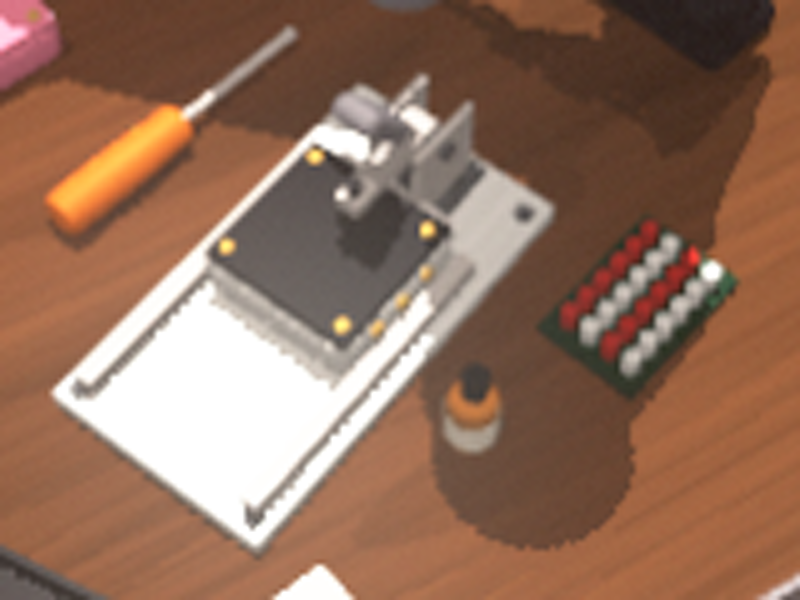

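```bash
python3 - <<'E'
from h import *
ms=ctrl.camera_model('side'); d=np.load('pics/side7_d.npy'); a=np.radians(21.6)
for x,y in ((440,150),(425,160),(410,170),(425,262)):
    P=bydepth(ms,d,190+x/4-.4,165+y/3.75-.4); r=P[:2]-[.5705,.0055]
    jy=r@[-np.sin(a),np.cos(a)]; print(P.round(4),'jig y',jy.round(4),'lean',np.degrees(np.arctan2(.075-jy,P[2]-.06)).round(1))
E
```

```text
[0.5689 0.0339 0.1276] jig y 0.027 lean 35.4
[0.5605 0.0276 0.1271] jig y 0.0242 lean 37.1
[0.5528 0.0238 0.1248] jig y 0.0235 lean 38.5
[0.5618 0.0231 0.0663] jig y 0.0196 lean 83.5
```

The handle leans about 35–38°, which is the closed position (about 1.15 rad). The case hasn't shifted, the bystanders sit where they did, and the arm is clear, so I hand in.

```bash
python3 - <<'E'
from plant import ctrl
print(ctrl.close_job())
E
```

```text
the job is handed in; nothing more can be done
None
```

I pushed the case with closed fingers about 30 mm along the jig until it met the end stop. I then pushed the clamp handle over its centre from behind, and it snapped shut on the case. The job was handed in at about 9.4 s of the 43 s allowed; no verdict is reported.

- **Case home:** force rose to about 25 N with no further motion. The camera then put the case at jig y ≈ +4.5 mm (needs more than 2 mm), and its screws sat at the same pixels after the clamp closed.
- **Clamp closed:** the handle leaned about 35–38° towards -y in the depth image, against 35° expected, which is about 1.15 rad. The pad was down on the case. I could not measure the pad force directly.
- **Surroundings:** the bystanders around the jig looked unmoved in the last two views; the tray and carton were mostly outside those crops. The tool was 23 cm above the desk, behind the clamp. The wrist read about 1.8 N, slightly above the usual noise of about 1 N, and the pictures showed no contact.

No check failed or disagreed beyond the roughly 2 mm calibration error.

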